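# Seat the grinding jar on its sloping drive

### The arm

A 6-joint arm with a two-finger parallel gripper is mounted at the origin on a cart in front of the work surface, level with it; the furniture and walls round the work are solid. World frame = base frame: x ahead of the robot, y to its left, z up, the work surface at z = 0. Lengths are in m, angles in rad, forces in N, time in s.
With the tool pointing down it reaches from about 0.25 to 0.775 m from the base axis. Payload 8.9 kg.
Tool frame: the origin (TCP) lies at the very end of the fingers, on their centre line; the grasp point (between the pads) lies 19 mm behind it; x points along the fingers, z is the direction in which the jaws open and shut, and the axes are right-handed (so a half turn about x gives the same grasp; the last joint's range is limited). The gripper opens to 85 mm and grips with 20 to 120 N. Pads are 22 mm wide; open, the fingers measure 114 mm over their backs; the gripper's body (76 mm by 85 mm) begins 54 mm behind the grasp point. The pads swing forward as they close: fully open they stand 13 mm farther back than shut.
Start: joints at [-1.376, 0.291, -0.153, 1.127, 0, 1.431], TCP at [0.172, -0.496, 0.231] pointing down, gripper open.
Joint ranges: [-2.52, 2.52], [-0.91, 1.74], [-1.3, 1.37], [-1.96, 2.02], [-1.52, 1.47], [-3.14, 3.14]. Speed limits (rad/s): [2.22, 2.22, 2.79, 3.14, 3.14, 3.14].

### API

Orientations are given as a rotation vector (axis times angle).
In Python, from workcell import ctrl gives the robot as it stands. The module is installed in compiled form; this text tells all that it offers.
- The arm moves only by the tool step_arm, never from a script. Its argument "plan" is a list of rows, each a list of 5 numbers: the opening, from 0 (shut) to 1 (fully open), then the shift along the world's x, y, z in cm, then the turn about the world's z in degrees. A call has 1 to 10 rows; each row is the pose to reach, as a shift and turn from the pose commanded when the call began; what a row does not reach only later rows make up. A row lasts 1/10 s, in which the tool goes at most 50 mm and 8.59 degrees, less where a joint would pass 70% of its speed; a pose out of reach is approached as far as the arm can. A call with a gripper value outside its range is refused whole. The fingers move at their own pace and stop on an object; "squeeze" is the grip in N (left out, the last holds). Time passes only in rows, so rows that repeat a pose let the fingers close. It gives the time, the measured TCP pose, the force and the opening at its end, in the units of the state.
- ctrl.state(): the state, without advancing time (a new reading comes with each control period).
- ctrl.snapshot(name): name is "side" or "top"; returns (picture, depth): 384x512x3 uint8, red, green, blue; 384x512 float32, m along the optical axis (not along the pixel's ray), 0 where there is no reading.
- ctrl.camera_model(name): a dict with "K" (3x3 intrinsics, pixels), "extrinsics" (4x4, takes a point from world to camera coordinates). Camera axes: x right, y down, z forward; pixel columns grow to the right and rows downward; lengths in m; the calibration is good to about 2 mm. A picture is of the moment at which its call begins. camera_model takes no time and is no camera call.
- ctrl.close_job(): hands the job in, once; it reports no verdict.
Trained networks look in the newest picture that a camera, given by its name, has taken for a name from the list of things; names that differ only in an ending like _2 or _b are one class to them, and where a whole thing is asked for, a point or a joint stands for the part that bears it (a point fixed in the world has none). Each returns a list of dicts, best first, with "score" (0 to 1); they miss things now and then, are a little off and sometimes report something else, mostly with a low value. They report only what shows in the picture. A call takes as long as a camera call.
- ctrl.masks_of(camera, target): "region" (384x512 bool, what is visible of it) and "extent" ([left, top, width, height] in pixels, round what is visible of it).
The state is a dict: "clock": time; "q": joint angles; "joint_velocities": joint speeds; "joint_torque": joint torques, N m; "tool_pos": TCP position; "ee_rot": TCP orientation; "contact_force": force on the tool from outside, world axes, zero at the start; "torque": the same for the moment, N m; "gripper_width": opening from 0.0 (shut) to 1.0 (fully open).
Only numpy, scipy, OpenCV 4.12 (cv2) and the standard library are available. Lean on these libraries where they do the work, as an engineer would, in place of code of your own. Each camera call takes 0.05 s, during which the arm holds its last target.

### The job

Put the steel grinding jar into the collar on the sloping top of the white mill drive, square to the slope, and, pressing only lightly, turn it until its foot drops over the drive bar inside. Then turn it clockwise, seen from above the jar, as far as the stop, so that its handle lines up with the two black marks beside the collar; let go and leave the beaker, timer and tube rack where they stand.

Things in the scene. Friction and masses are not known exactly. Their poses are not given: they have to be found in the camera images.
- jar_grip (a point): Centre of the black grip plate on top of the loose steel jar, on the jar's axis, 93 mm above its underside; z up along the jar. The plate is 54 mm long (x), 24 mm thick (y; grasp across it) and 41 mm high, 72 to 113 mm above the underside. It stands on a lid 64 mm across, top at 72 mm. The jar stands upright on the bench at first and weighs 0.25 to 0.5 kg.
- jar_foot (a point): Centre of the jar's underside, same axes as jar_grip. The 62 mm round body begins 12 mm above it; below are two driving blocks, 54 mm long (x) along the gap and 13 mm high, filling a 60 mm circle, with an open 14 mm wide gap between them that runs along x, parallel to the grip plate, and takes the drive bar. Turned by half a turn the jar is the same.
- socket_floor (a point): Centre of the floor of the collar on the fixed white wedge (170 deep x 150 wide, 28 high in front, 126 behind), 77 mm above the bench. z: out of the collar, square to the slope, 30 degrees from vertical towards the robot's side; x: straight up the slope; y: level. With the jar fully home jar_foot is at this point (jar_grip 93 mm above along z).
- socket_mouth (a point): Centre of the collar's rim, 32 mm above socket_floor along z, same axes. Aluminium collar, inner diameter 66 mm, flared over the top 8 mm to about 79 mm at the rim, outer diameter 87 mm.
- drive_bar (a point): Middle of the top of the steel drive bar on the collar floor, 9 mm above socket_floor; axes of socket_floor, NOT of the bar. 48 x 8 x 9 mm, turns on z; at first its length points anywhere from +0.55 to -0.15 rad about z from x (unreported). 0.25 Nm friction holds it. The jar rides 9 mm high on it, drops when the gap is within 0.1 rad of it, then takes it along, clockwise to a stop at -0.55 rad.
- mark_line (a point): Same point as socket_floor, but its x axis runs through the two raised black marks (18 mm long) on the slope either side of the collar, -0.65 rad about z (clockwise) from socket_floor's x. When the seated jar has taken the bar to its stop, the grip plate's length (either way round) points along this line to within 0.1 rad, for there is some play on the bar.
- beaker_centre (a point): Half-way up a glass beaker, 70 mm in diameter and 88 mm high, standing loose on the bench; not to be disturbed. Beaker and jar change places between starts, one to the left and the other to the right of the drive.
- bench_timer_centre (a point): Centre of a small white bench timer, 55 x 65 x 18 mm, lying loose in front of the drive; not to be disturbed.
- rack_centre (a point): Centre of an orange tube rack with tubes, 52 x 132 mm and 61 mm high, standing loose behind the drive and to its right; not to be disturbed.

How it is judged:
On the way, in this order (a step that is already met when the one before it is completed fails the run):
1. the jar has been lifted clear of the bench (height (world z) of jar_grip above 0.165 m), for 0.1 s.
2. the jar has dropped over the drive bar onto the collar's floor (z of jar_grip in the frame of socket_floor between 0.088 and 0.0965 m and x of jar_grip in the frame of socket_floor between -0.012 and 0.012 m and y of jar_grip in the frame of socket_floor between -0.012 and 0.012 m), for 0.2 s.
At the end, for the whole second after the job is handed in: The jar stands fully home on the collar's floor (within 3.5 mm), square to the slope (within 0.1 rad) and centred (within 12 mm at the grip), its handle in line with the marks within 0.2 rad, released (all of step 2 and angle between the z axis of jar_grip and the z axis of socket_floor, either way round below 0.1 rad and angle between the x axis of jar_grip and the x axis of mark_line, either way round below 0.2 rad); the robot touches nothing.
It fails at once if the beaker was moved more than 30 mm or tipped (distance of beaker_centre from where it was at the start of the episode above 0.03 m or angle between beaker_centre's own z axis and vertical above 0.4 rad).
It fails at once if the timer was moved more than 30 mm (distance of bench_timer_centre from where it was at the start of the episode above 0.03 m).
It fails at once if the tube rack was moved more than 30 mm (distance of rack_centre from where it was at the start of the episode above 0.03 m).
It fails at once if the jar was pressed or forced hard (over 100 N) against the drive (contact force between jar and drive above 100 N).
It also fails if it takes over 53 s, if anything falls off the work surface, if the arm or the gripper's body presses on something with over 40 N, if the wrist force passes 120 N, or if a joint passes its speed limit or range.

## Working session

There is one attempt and no reset: what is moved stays moved. The work goes in short steps, Python scripts to look and compute and a tool call to move; the robot and the scene stay as the last step left them, time stands still between calls to the robot, and variables do not carry over. Pictures are saved under pics/ and viewed, and the job is handed in when it is done.

Besides the shell and the picture viewer there is one more tool, called after "Request:" as name(argument=value, ...), one argument or row to a line, values as JSON. step_arm: Moves the arm, as the interface text tells. Its arguments: {"type":"object","properties":{"plan":{"type":"array","items":{"type":"array","items":{"type":"number"}}},"squeeze":{"type":"number"}},"required":["plan"]}

```bash
ls; mkdir -p pics
python3 - <<'E'
from workcell import ctrl
import cv2,numpy as np
s=ctrl.state()
for k,v in s.items(): print(k,np.round(v,3))
from scipy.spatial.transform import Rotation as R
print(R.from_rotvec(s['ee_rot']).as_matrix().round(3))
for n in ['side','top']:
    im,d=ctrl.snapshot(n); cv2.imwrite(f'pics/{n}0.png',im[:,:,::-1]); np.save(f'{n}0.npy',d)
    c=ctrl.camera_model(n); print(n,c['K'],np.round(c['extrinsics'],3))
    for t in ['jar_grip','socket_mouth','drive_bar','beaker_centre','bench_timer_centre','rack_centre','mark_line']:
        r=ctrl.masks_of(n,t); print(t,[(round(x['score'],2),x['extent']) for x in r[:3]])
        if r: np.save(f'm_{n}_{t}.npy',r[0]['region'])
E
```

```text
pics
clock 0.0
q [-1.376  0.291 -0.154  1.127 -0.     1.431]
joint_velocities [ 0.003  0.001  0.    -0.    -0.001 -0.001]
joint_torque [-1.0000e-03 -5.3714e+01  3.3137e+01  1.6000e-02 -0.0000e+00  0.0000e+00]
tool_pos [ 0.172 -0.496  0.231]
ee_rot [ 0.961  1.35  -0.959]
contact_force [-0.31  -0.19   0.243]
torque [ 0.005 -0.    -0.05 ]
gripper_width 1.003
[[-0.     0.945  0.328]
 [ 0.001  0.328 -0.945]
 [-1.     0.    -0.001]]
side [[351.16254927   0.         259.50855318]
 [  0.         351.16254927 196.3829251 ]
 [  0.           0.           1.        ]] [[-0.999 -0.043 -0.007  0.545]
 [-0.013  0.442 -0.897  0.03 ]
 [ 0.041 -0.896 -0.442  1.001]
 [ 0.     0.     0.     1.   ]]
jar_grip [(0.65, [297.1, 246.8, 35.0, 67.2])]
socket_mouth [(0.82, [225.1, 194.5, 50.5, 45.6])]
drive_bar [(0.65, [224.6, 193.7, 48.8, 47.6])]
beaker_centre [(0.61, [292.2, 166.3, 23.0, 37.7])]
bench_timer_centre [(0.78, [308.7, 208.1, 24.2, 18.2])]
rack_centre [(0.74, [196.1, 169.4, 27.7, 36.4])]
mark_line [(0.51, [295.1, 245.9, 37.0, 65.0])]
top [[438.48454202   0.         248.30079358]
 [  0.         438.48454202 197.1781062 ]
 [  0.           0.           1.        ]] [[-0.027 -1.     0.012  0.169]
 [-0.985  0.024 -0.171  0.554]
 [ 0.171 -0.017 -0.985  1.049]
 [ 0.     0.     0.     1.   ]]
jar_grip [(0.71, [139.6, 239.5, 29.2, 27.7])]
socket_mouth [(0.74, [213.7, 170.7, 39.1, 50.2])]
drive_bar [(0.69, [210.6, 167.8, 43.3, 57.9]), (0.54, [302.9, 130.2, 56.2, 29.5]), (0.26, [138.3, 242.6, 27.4, 22.4])]
beaker_centre [(0.83, [314.1, 234.3, 28.3, 29.3])]
bench_timer_centre [(0.9, [266.8, 257.8, 27.7, 24.1])]
rack_centre [(0.75, [302.8, 130.2, 55.4, 30.2])]
mark_line []
```

Run:
```python
import cv2
for n in ['side','top']:
    im=cv2.imread(f'pics/{n}0.png'); cv2.imwrite(f'pics/{n}0b.png',cv2.resize(im,(800,600),interpolation=cv2.INTER_CUBIC))
```

```text
(no output)
```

View pics/side0b.png

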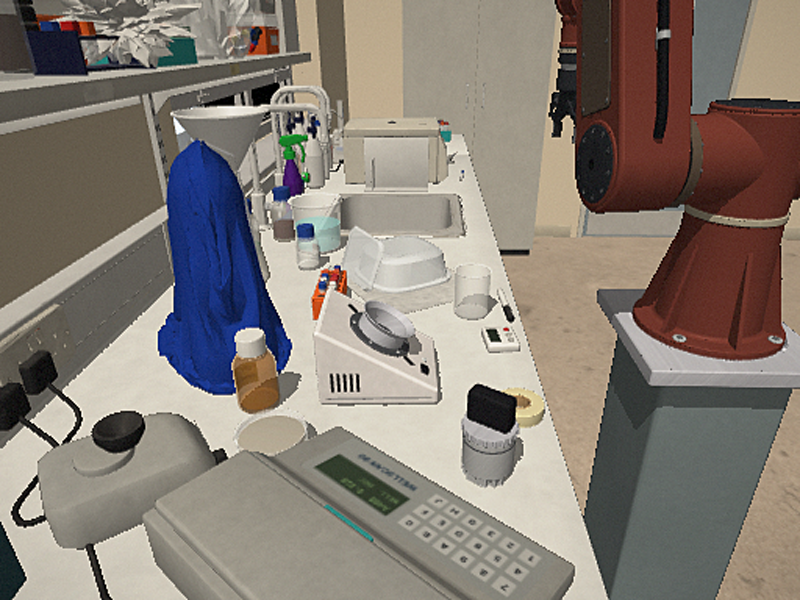

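View pics/top0b.png

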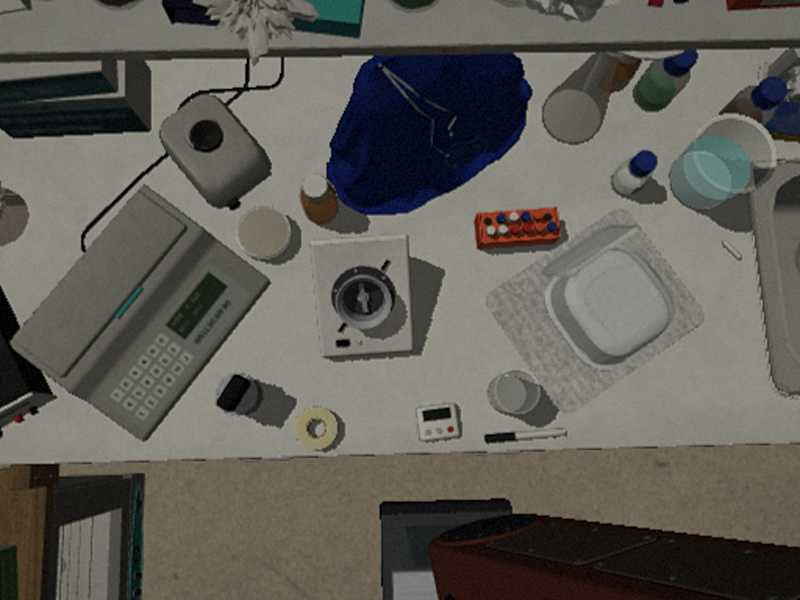

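```bash
cat > h.py <<'E'
import numpy as np,cv2
from workcell import ctrl
def cloud(n,d):
    c=ctrl.camera_model(n);K=c['K'];E=c['extrinsics']
    v,u=np.mgrid[:384,:512]
    P=np.stack([(u-K[0,2])/K[0,0]*d,(v-K[1,2])/K[1,1]*d,d],-1)
    P=(P-E[:3,3])@E[:3,:3]
    P[d<=0]=np.nan
    return P
def proj(n,p):
    c=ctrl.camera_model(n);K=c['K'];E=c['extrinsics']
    q=E[:3,:3]@np.asarray(p)+E[:3,3]; q=K@q; return q[:2]/q[2]
def big(n,im,box,name,s=None):
    x0,y0,x1,y1=box; s=s or min(800/(x1-x0),600/(y1-y0))
    cv2.imwrite(name,cv2.resize(im[y0:y1,x0:x1,::-1],None,fx=s,fy=s,interpolation=cv2.INTER_CUBIC))
E
python3 - <<'E'
from h import *
P={n:cloud(n,np.load(f'{n}0.npy')) for n in ['side','top']}
for n in P:
  for t in ['jar_grip','socket_mouth','beaker_centre','bench_timer_centre','rack_centre']:
    try: m=np.load(f'm_{n}_{t}.npy')
    except: continue
    p=P[n][m]; p=p[~np.isnan(p[:,0])]
    print(n,t,len(p),np.percentile(p,[3,50,97],axis=0).round(3).tolist())
# jar plate top points
for n in P:
    p=P[n][np.load(f'm_{n}_jar_grip.npy')]; q=p[p[:,2]>0.104]
    print(n,'plate top',len(q),q[:,:3].mean(0).round(4),q.min(0).round(4),q.max(0).round(4))
    if len(q)>5:
        r=cv2.minAreaRect(q[:,:2].astype(np.float32)); print(r)
    # lid/body points
    
# slope plane: fit top cloud in wedge region
p=P['top'].reshape(-1,3); 
a=P['top'][150:228,200:262].reshape(-1,3)
img=cv2.imread('pics/top0.png')
col=img[150:228,200:262].reshape(-1,3)
w=(col.min(1)>120)&(a[:,2]>0.02)&(a[:,2]<.15)
x=a[w];
for _ in range(5):
    A=np.c_[x[:,:2],np.ones(len(x))]; c=np.linalg.lstsq(A,x[:,2],rcond=None)[0]; r=abs(A@c-x[:,2]); x=x[r<0.006]
nrm=np.array([-c[0],-c[1],1]); nrm/=np.linalg.norm(nrm); print('normal',nrm,np.degrees(np.arccos(nrm[2])),'yaw',np.degrees(np.arctan2(nrm[1],nrm[0])),len(x),x.min(0),x.max(0),c)
for n in P:
    im=cv2.imread(f'pics/{n}0.png')[:,:,::-1]
    b={'top':(190,140,280,240),'side':(190,170,300,280)}[n]
    big(n,im,b,f'pics/{n}_z.png')
im=cv2.imread(f'pics/top0.png')[:,:,::-1]; big('top',im,(120,220,220,295),'pics/top_j.png')
E
```

```text
side jar_grip 1979 [[0.404, 0.383, 0.003], [0.434, 0.411, 0.071], [0.459, 0.423, 0.113]]
side socket_mouth 1024 [[0.528, 0.159, 0.057], [0.569, 0.21, 0.09], [0.61, 0.242, 0.118]]
side beaker_centre 792 [[0.393, -0.066, 0.004], [0.424, -0.009, 0.057], [0.455, -0.0, 0.088]]
side bench_timer_centre 313 [[0.354, 0.06, 0.004], [0.381, 0.1, 0.016], [0.407, 0.116, 0.019]]
side rack_centre 392 [[0.673, -0.237, 0.001], [0.701, -0.05, 0.043], [0.744, 0.006, 0.061]]
top jar_grip 662 [[0.398, 0.36, 0.018], [0.425, 0.382, 0.074], [0.453, 0.417, 0.114]]
top socket_mouth 1325 [[0.524, 0.152, 0.06], [0.569, 0.194, 0.086], [0.608, 0.237, 0.119]]
top beaker_centre 834 [[0.389, -0.07, -0.002], [0.422, -0.046, 0.014], [0.451, -0.004, 0.089]]
top bench_timer_centre 558 [[0.352, 0.05, 0.011], [0.377, 0.08, 0.016], [0.402, 0.11, 0.02]]
top rack_centre 1243 [[0.666, -0.127, 0.003], [0.684, -0.061, 0.042], [0.717, 0.002, 0.062]]
side plate top 325 [0.4308 0.3978 0.111 ] [0.4062 0.3734 0.104 ] [0.4573 0.4166 0.1146]
((0.4305325150489807, 0.39419639110565186), (0.02404664270579815, 0.05248434841632843), 58.0892219543457)
top plate top 244 [0.4263 0.3888 0.1113] [0.4    0.368  0.1044] [0.452  0.4096 0.1171]
((0.42658984661102295, 0.3897818624973297), (0.024707641452550888, 0.0538237988948822), 57.25644302368164)
normal [-0.49279396 -0.01893411  0.86994001] 29.548331316136274 yaw -177.7996662892526 1550 [0.48767602 0.12337734 0.02749139] [0.65871456 0.269577   0.1251732 ] [ 0.5664689   0.02176484 -0.252375  ]
```

View pics/top_z.png

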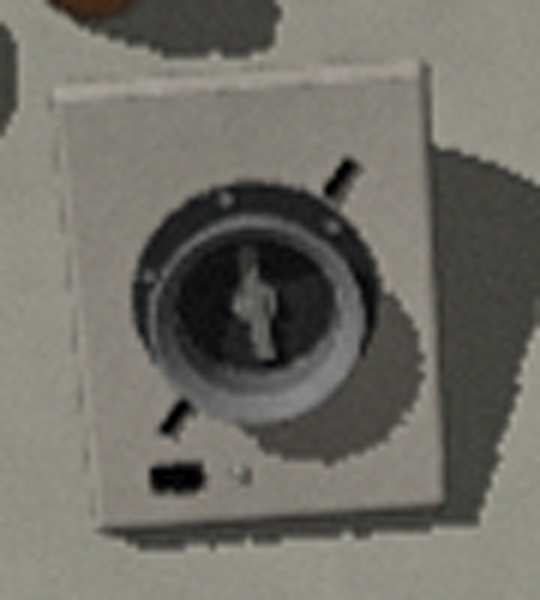

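View pics/side_z.png

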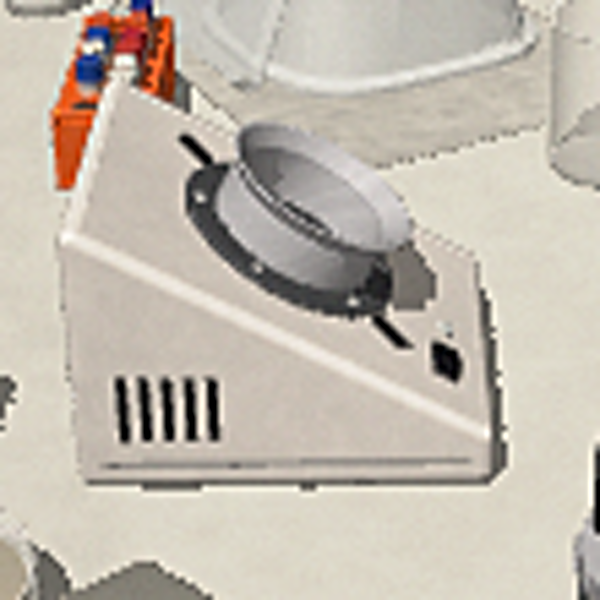

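View pics/top_j.png

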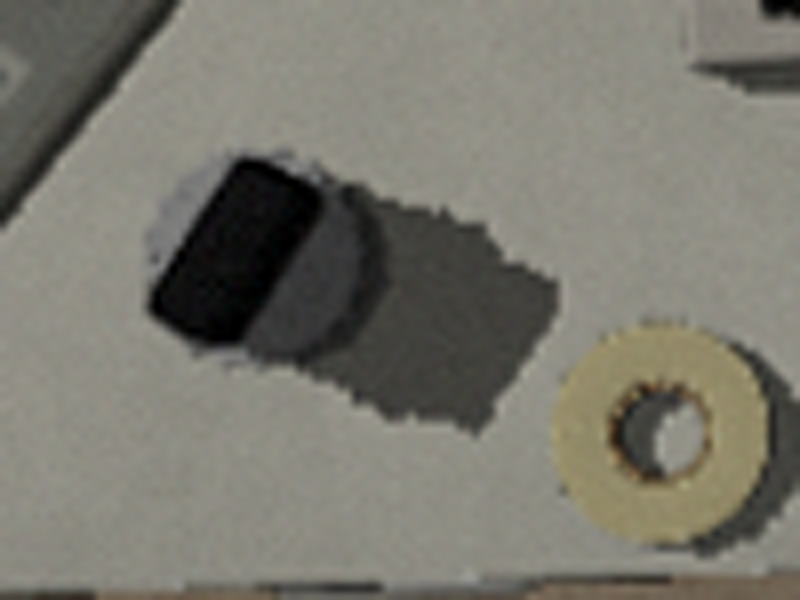

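Run:
```python
from h import *
P={n:cloud(n,np.load(f'{n}0.npy')) for n in ['side','top']}
# heights near jar along jaw direction
a=np.concatenate([P['top'].reshape(-1,3),P['side'].reshape(-1,3)]); c=np.array([.4285,.392]); d=np.array([np.cos(np.radians(57.3)),np.sin(np.radians(57.3))]);e=np.array([-d[1],d[0]])
r=a[:,:2]-c; s=r@d; t=r@e
for lo in range(-120,160,20):
    m=(s>lo/1e3)&(s<(lo+20)/1e3)&(abs(t)<.05); print(lo,np.nanmax(a[m,2]).round(3) if m.any() else None)
# jar body: circle fit with lid points z 0.06-.075 
for n in P:
    p=P[n][np.load(f'm_{n}_jar_grip.npy')]
    q=p[(p[:,2]>.02)&(p[:,2]<.06)]
    A=np.c_[2*q[:,:2],np.ones(len(q))]; x=np.linalg.lstsq(A,(q[:,:2]**2).sum(1),rcond=None)[0]; print(n,len(q),x[:2],np.sqrt(x[2]+x[0]**2+x[1]**2))
# rim: points relative to socket hypothesised
yaw=np.radians(2.2); X=np.array([np.cos(yaw),np.sin(yaw),0])
n_=np.array([-.5*np.cos(yaw),-.5*np.sin(yaw),.866]); xs=np.array([.866*np.cos(yaw),.866*np.sin(yaw),.5]); ys=np.cross(n_,xs)
F=np.array([.582,.197,.077]); 
for n in P:
    q=P[n].reshape(-1,3)-F; l=np.c_[q@xs,q@ys,q@n_]
    m=(abs(l[:,2]-.031)<.004)&(np.hypot(l[:,0],l[:,1])<.055); k=l[m]
    A=np.c_[2*k[:,:2],np.ones(len(k))]; x=np.linalg.lstsq(A,(k[:,:2]**2).sum(1),rcond=None)[0]; print(n,len(k),'rim ctr',x[:2].round(4),np.sqrt(x[2]+x[0]**2+x[1]**2),'zmax',np.percentile(l[(np.hypot(l[:,0],l[:,1])<.05),2],99),'bbox',k.min(0),k.max(0))
    m=(abs(l[:,2])<.03)&(abs(l[:,0])<.09)&(abs(l[:,1])<.08)&(np.hypot(l[:,0],l[:,1])>.055);k=l[m]; print(' slope z med',np.median(k[:,2]))
    # bar
    m=(np.hypot(l[:,0],l[:,1])<.028)&(l[:,2]>.004)&(l[:,2]<.013);k=l[m]; print(' bar pts',len(k))
    if len(k)>5:
        u,s,v=np.linalg.svd(k[:,:2]-k[:,:2].mean(0)); print(v[0],np.arctan(v[0][1]/v[0][0]),k.mean(0))
```

```text
-120 0.025
-100 0.021
-80 0.005
-60 0.008
-40 0.077
-20 0.116
0 0.117
20 0.074
40 0.007
60 0.035
80 0.041
100 0.042
120 0.047
140 0.049
side 580 [0.43028926 0.39233346] 0.030529248231931816
top 57 [0.42679264 0.39018668] 0.031049439740144034
side 244 rim ctr [-0.0046 -0.    ] 0.0382808802523241 zmax 0.03557929667327931 bbox [-0.04570733 -0.04369053  0.02721103] [0.03603976 0.04071123 0.03496372]
 slope z med 0.002154140311238512
 bar pts 1
top 248 rim ctr [-0.0082 -0.0034] 0.03679048173849886 zmax 0.03806588109788197 bbox [-0.04953991 -0.04475403  0.02701816] [0.03308823 0.0384917  0.0349987 ]
 slope z med 0.003977531574322619
 bar pts 221
[-2.96947302e-05 -1.00000000e+00] 1.5707666320647422 [-0.00406125 -0.0012931   0.00704462]
```

```bash
cat >> h.py <<'E'
yaw=np.radians(2.2)
n_=np.array([-.5*np.cos(yaw),-.5*np.sin(yaw),.866]); xs=np.array([.866*np.cos(yaw),.866*np.sin(yaw),.5]); ys=np.cross(n_,xs)
F=np.array([.5744,.1945,.077])
def ray(n,u,v,z,F=F):
    c=ctrl.camera_model(n);K=c['K'];E=c['extrinsics']; o=-E[:3,:3].T@E[:3,3]; d=E[:3,:3].T@np.linalg.inv(K)@[u,v,1]
    t=(z-(o-F)@n_)/(d@n_); q=o+t*d-F; return np.array([q@xs,q@ys,q@n_])
E
python3 - <<'E'
from h import *
a=ray('top',230.8,181.7,.009);b=ray('top',234.7,199.7,.009); print(a,b,np.arctan2(*(a-b)[[1,0]]),np.linalg.norm(a-b))
f=lambda x,y:(190+x/6,140+y/6)
for p in [((345,165),(172,428)),((100,525),(60,95)),((440,505),(420,70))]:
    q=[ray('top',*f(*k),0.0) for k in p]; print(p,q,np.arctan((q[0]-q[1])[1]/(q[0]-q[1])[0]))
im=cv2.imread('pics/top0.png')[:,:,::-1]; big('top',im,(215,170,255,210),'pics/bar.png')
E
```

```text
[0.02096088 0.00118761 0.009     ] [-0.02565986 -0.00534624  0.009     ] 0.13924197652334588 0.047076376630569634
((345, 165), (172, 428)) [array([ 5.11699606e-02, -4.08783008e-02, -7.34237337e-17]), array([-5.70916689e-02,  3.62340508e-02, -3.01919167e-17])] -0.6189186346401493
((100, 525), (60, 95)) [array([-9.86584049e-02,  6.94175286e-02, -1.05992786e-16]), array([ 8.68256864e-02,  6.98023940e-02, -2.90185500e-17])] 0.0020749211328354215
((440, 505), (420, 70)) [array([-9.93850438e-02, -7.31746991e-02, -5.96935813e-17]), array([ 8.82504338e-02, -7.24459697e-02, -9.50825147e-17])] 0.003883731187500805
```

View pics/bar.png

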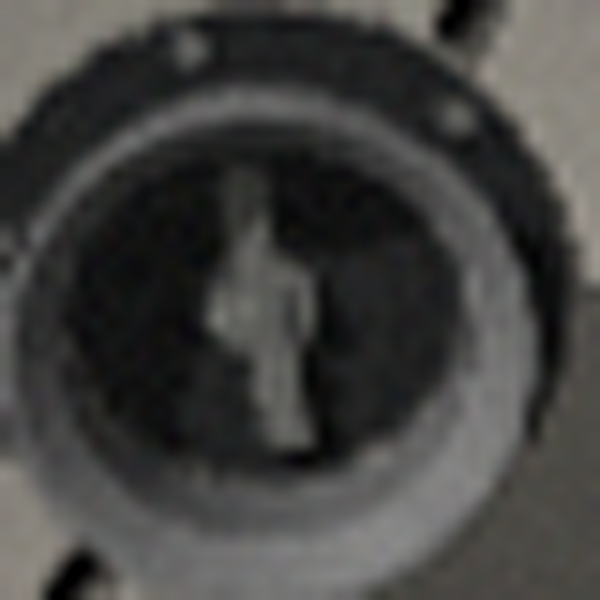

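Request:
step_arm(
  plan=[
    [0.6,13,44,0,64],
    [0.6,13,44,0,64],
    [0.6,13,44,0,64],
    [0.6,13,44,0,64],
    [0.6,13,44,0,64],
    [0.6,13,44,0,64],
    [0.6,13,44,0,64],
    [0.6,13,44,0,64],
    [0.6,13,44,0,64],
    [0.6,13,44,0,64],
  ],
  squeeze=25,
)

```text
clock: 1.8
tool_pos: [0.3023, -0.0521, 0.2316]
ee_rot: [0.09, 1.568, -0.089]
contact_force: [-0.6, 0.2, -0.2]
gripper_width: 0.597
```

Request:
step_arm(
  plan=[
    [0.6,12.6,44.3,-3,64],
    [0.6,12.6,44.3,-3,64],
    [0.6,12.6,44.3,-3,64],
    [0.6,12.6,44.3,-3,64],
    [0.6,12.6,44.3,-3,64],
    [0.6,12.6,44.3,-3,64],
    [0.6,12.6,44.3,-3,64],
    [0.6,12.6,44.3,-3,64],
    [0.6,12.6,44.3,-3,64],
    [0.6,12.6,44.3,-3,64],
  ],
)

```text
clock: 2.8
tool_pos: [0.4285, 0.391, 0.2004]
ee_rot: [-0.778, 1.426, 0.78]
contact_force: [1.0, -1.0, -0.2]
gripper_width: 0.598
```

Run:
```python
from h import *
from scipy.spatial.transform import Rotation as R
s=ctrl.state(); M=R.from_rotvec(s['ee_rot']).as_matrix(); print(s['tool_pos'],s['q'],np.degrees(np.arctan2(M[1,2],M[0,2])))
im,d=ctrl.snapshot('top'); big('top',im,(100,190,250,300),'pics/a1.png')
im,d=ctrl.snapshot('side'); big('side',im,(200,100,440,330),'pics/a2.png')
```

```text
[0.42849303 0.3910452  0.20036056] [ 6.13328908e-01  4.12368398e-01 -5.75156134e-02  1.10009685e+00
  7.23497066e-04  1.18431437e+00] 57.28494901790476
```

View pics/a2.png

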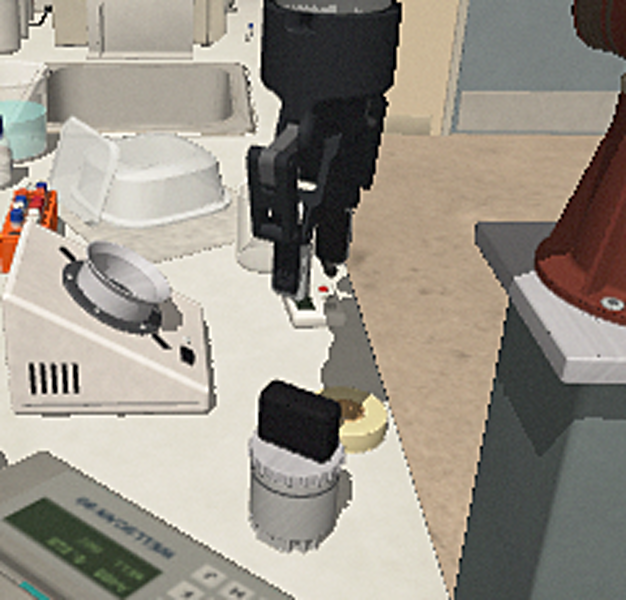

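Request:
step_arm(
  plan=[
    [0.6,0,0,-4,0],
    [0.6,0,0,-8,0],
    [0.6,0,0,-11,0],
    [0.6,0,0,-12.1,0],
    [0.6,0,0,-12.1,0],
    [0.2,0,0,-12.1,0],
    [0.2,0,0,-12.1,0],
    [0.2,0,0,-12.1,0],
    [0.2,0,0,-12.1,0],
    [0.2,0,0,-12.1,0],
  ],
  squeeze=25,
)

```text
clock: 3.9
tool_pos: [0.4292, 0.3878, 0.082]
ee_rot: [-0.777, 1.424, 0.777]
contact_force: [-0.1, 0.2, 8.1]
gripper_width: 0.276
```

Run:
```python
from h import *
im,d=ctrl.snapshot('side'); big('side',im,(260,170,360,330),'pics/b2.png')
print(ctrl.state()['contact_force'],ctrl.state()['tool_pos'],ctrl.state()['gripper_width'])
```

```text
[ 0.80676705 -0.16479383  7.57032378] [0.42915937 0.38779107 0.08199751] 0.2778261238902436
```

View pics/b2.png

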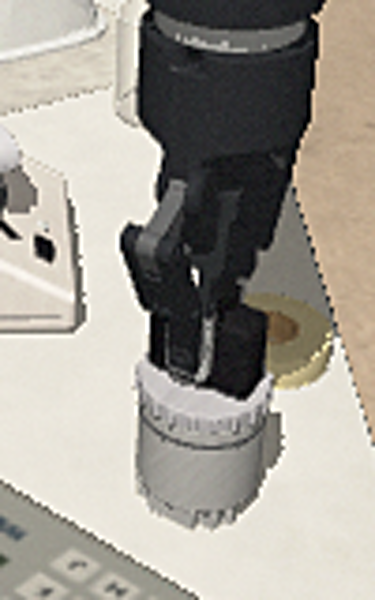

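Request:
step_arm(
  plan=[
    [0.4,0,0,0,0],
    [0.4,0,0,0.5,0],
    [0.4,0,0,0.5,0],
    [0.2,0,0,0.5,0],
    [0.2,0,0,0.5,0],
    [0.2,0,0,0.5,0],
    [0.2,0,0,0.5,0],
    [0.2,0,0,0.5,0],
  ],
  squeeze=25,
)

```text
clock: 4.75
tool_pos: [0.4283, 0.3872, 0.0856]
ee_rot: [-0.777, 1.427, 0.777]
contact_force: [1.1, 1.2, 5.4]
gripper_width: 0.278
```

Request:
step_arm(
  plan=[
    [0.2,0,0,3,0],
    [0.2,0,0,8,0],
    [0.2,0,0,13,0],
    [0.2,0,0,17,0],
    [0.2,5,-5,17,14],
    [0.2,9,-12,17,28],
    [0.2,12.9,-19.7,17,41],
    [0.2,12.9,-19.7,17,41],
    [0.2,12.9,-19.7,17,41],
    [0.2,12.9,-19.7,17,41],
  ],
  squeeze=25,
)

```text
clock: 5.75
tool_pos: [0.5587, 0.1851, 0.254]
ee_rot: [-1.315, 1.141, 1.314]
contact_force: [-1.1, 1.0, -2.3]
gripper_width: 0.276
```

```bash
cat > look.py <<'E'
from h import *
import sys
from scipy.spatial.transform import Rotation as R
tag=sys.argv[1]
s=ctrl.state(); M=R.from_rotvec(s['ee_rot']).as_matrix(); print(s['clock'],np.round(s['tool_pos'],4),'jaw yaw',np.degrees(np.arctan2(M[1,2],M[0,2])).round(1),'tilt',M[2,0].round(4),'F',np.round(s['contact_force'],1),'w',s['gripper_width'])
im,d=ctrl.snapshot('side'); a=cv2.resize(im[130:260,190:320],(600,600),interpolation=cv2.INTER_CUBIC)
cv2.imwrite(f'pics/{tag}.png',a[:,:,::-1]); np.save(f'{tag}_side.npy',d); np.save(f'{tag}_sideim.npy',im)
E
python3 look.py c1
```

```text
5.75 [0.5587 0.1851 0.254 ] jaw yaw 98.2 tilt -1.0 F [-1.1  1.  -2.3] w 0.2756912839364683
```

View pics/c1.png

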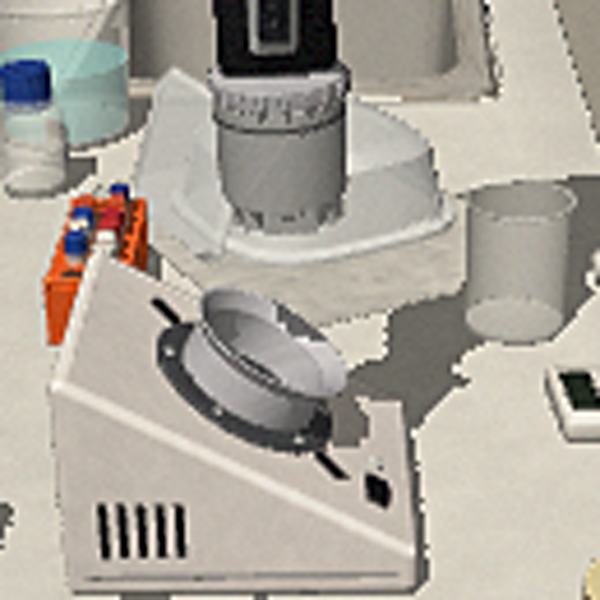

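Request:
step_arm(
  plan=[
    [0.2,0,0,0,0],
    [0.2,0,0,0,0],
    [0.2,0,0,0,0],
  ],
  squeeze=20,
)

```text
clock: 6.1
tool_pos: [0.5563, 0.1912, 0.2552]
ee_rot: [-1.313, 1.139, 1.314]
contact_force: [-0.0, -0.5, -3.5]
gripper_width: 0.276
```

Run:
```python
from h import *
print(ctrl.state()['tool_pos'],ctrl.state()['contact_force'])
im,d=ctrl.snapshot('top'); big('top',im,(180,110,290,230),'pics/c2.png'); np.save('c2t.npy',d)
for t in ['jar_grip','jar_foot','socket_mouth']:
  for r in ctrl.masks_of('top',t)[:2]:
    p=cloud('top',d)[r['region']]; print(t,r['score'],np.nanpercentile(p,[5,50,95],axis=0).round(3).tolist())
```

```text
[0.5562664  0.19121295 0.25519832] [-0.01414648 -0.4855391  -3.538444  ]
socket_mouth 0.5 [[0.667, -0.124, 0.004], [0.683, -0.061, 0.042], [0.715, 0.0, 0.062]]
```

View pics/c2.png

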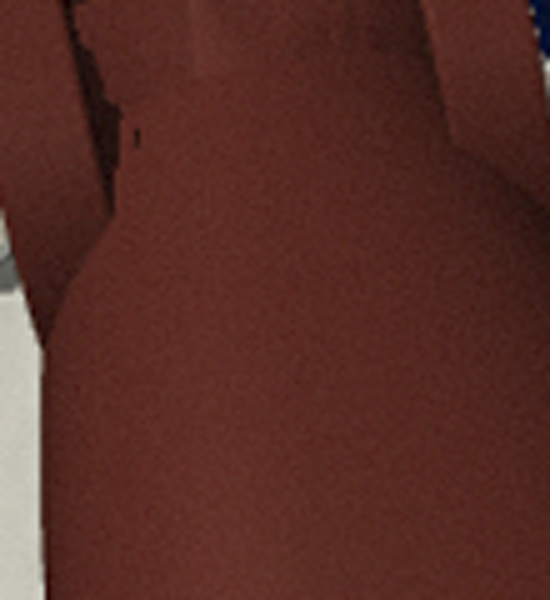

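Request:
step_arm(
  plan=[
    [0.2,0.2,0.2,-3,0],
    [0.2,0.2,0.2,-5.5,0],
    [0.2,0.2,0.2,-7,0],
    [0.2,0.2,0.2,-7.6,0],
    [0.2,0.2,0.2,-7.6,0],
    [0.2,0.2,0.2,-7.6,0],
  ],
  squeeze=20,
)

```text
clock: 6.9
tool_pos: [0.5595, 0.1922, 0.1802]
ee_rot: [-1.313, 1.138, 1.312]
contact_force: [-0.1, -0.2, -2.4]
gripper_width: 0.281
```

```bash
python3 look.py c3
```

```text
6.9 [0.5595 0.1922 0.1802] jaw yaw 98.1 tilt -1.0 F [-0.1 -0.2 -2.4] w 0.2810399898457162
```

View pics/c3.png

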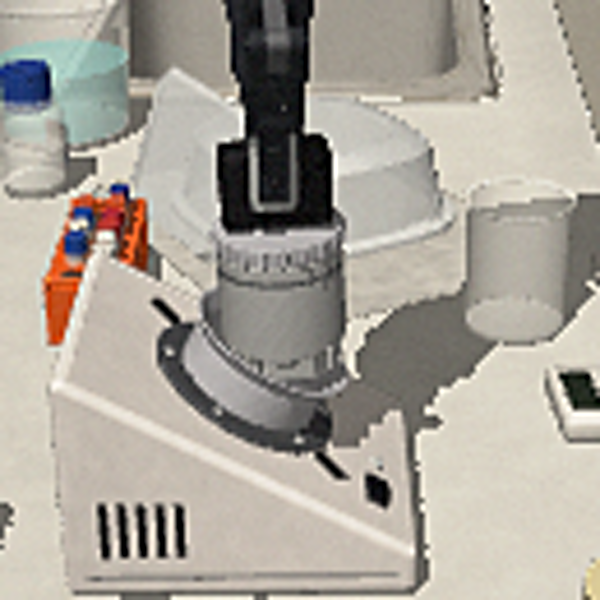

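Request:
step_arm(
  plan=[
    [0.2,0.2,0,-0.4,0],
    [0.2,0.3,0,-0.8,0],
    [0.2,0.3,0,-0.8,0],
  ],
  squeeze=20,
)

```text
clock: 7.25
tool_pos: [0.5646, 0.1933, 0.1739]
ee_rot: [-1.314, 1.132, 1.31]
contact_force: [2.3, 5.3, 7.5]
gripper_width: 0.276
```

```bash
python3 look.py c4
```

```text
7.25 [0.5646 0.1933 0.1739] jaw yaw 98.1 tilt -1.0 F [2.3 5.3 7.5] w 0.2760190152077479
```

View pics/c4.png

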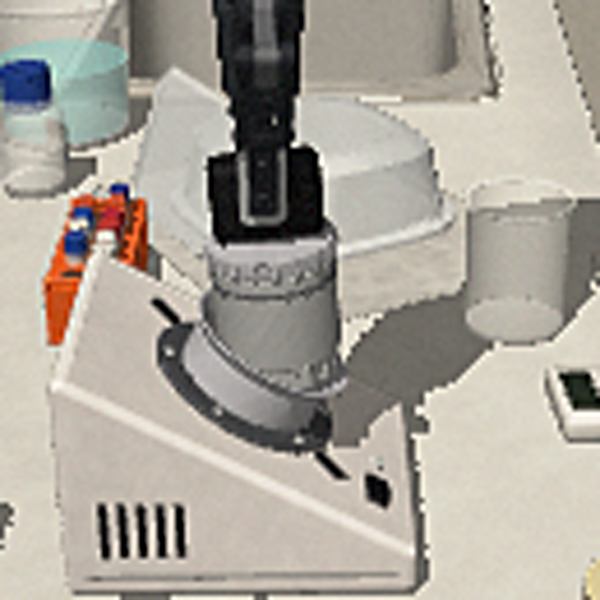

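Request:
step_arm(
  plan=[
    [0.2,-0.6,0.1,0,0],
    [0.2,-1.2,0.1,0.1,0],
    [0.2,-1.8,0.1,0.1,0],
    [0.2,-1.8,0.1,0.1,0],
  ],
  squeeze=20,
)

```text
clock: 7.7
tool_pos: [0.5451, 0.1933, 0.174]
ee_rot: [-1.315, 1.135, 1.31]
contact_force: [2.2, 2.0, 8.4]
gripper_width: 0.276
```

```bash
python3 look.py c5
```

```text
7.7 [0.5451 0.1933 0.174 ] jaw yaw 98.1 tilt -1.0 F [2.2 2.  8.4] w 0.2756806715883018
```

View pics/c5.png

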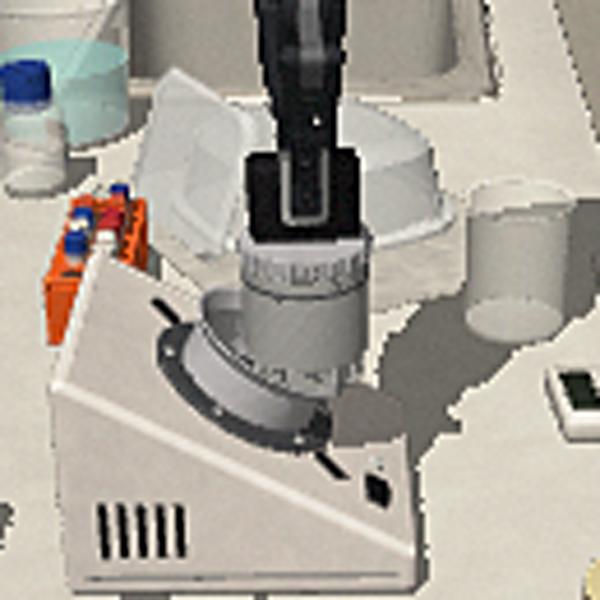

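Request:
step_arm(
  plan=[
    [0.2,0,0,4,0],
    [0.2,0,0,8,0],
    [0.2,1,3,8,8],
    [0.2,3,7,8,16],
    [0.2,5.5,11.5,8,24],
    [0.2,5.5,11.5,8,32],
    [0.2,5.5,11.5,8,40],
    [0.2,5.5,11.5,8,48],
    [0.2,5.5,11.5,8,56],
    [0.2,5.5,11.5,8,64],
  ],
  squeeze=20,
)

```text
clock: 8.75
tool_pos: [0.5983, 0.3075, 0.2515]
ee_rot: [-2.055, 0.319, 2.059]
contact_force: [0.0, 0.5, -3.4]
gripper_width: 0.275
```

Request:
step_arm(
  plan=[
    [0.2,0,0,0,8],
    [0.2,0,0,0,16],
    [0.2,0,0,0,18],
    [0.2,0,0,0,18],
    [0.2,0,0,0,18],
  ],
)

```text
clock: 9.25
tool_pos: [0.5986, 0.3077, 0.2519]
ee_rot: [2.22, -0.0, -2.222]
contact_force: [0.6, -0.5, -3.6]
gripper_width: 0.272
```

```bash
python3 look.py c6
python3 - <<'E'
from h import *
P=cloud('side',np.load('side0.npy')).reshape(-1,3)
m=(P[:,0]>.5)&(P[:,0]<.64)&(P[:,2]>.02)&(P[:,2]<.07)&(abs(P[:,1]-.27)<.015)
A=np.c_[P[m][:,0],np.ones(m.sum())]; print('left face y at x=.6 (side cam)',np.linalg.lstsq(A,P[m][:,1],rcond=None)[0]@[.6,1])
E
```

```text
9.25 [0.5986 0.3077 0.2519] jaw yaw -180.0 tilt -1.0 F [ 0.6 -0.5 -3.6] w 0.27160014600619126
left face y at x=.6 (side cam) 0.2716852058499865
```

View pics/c6.png

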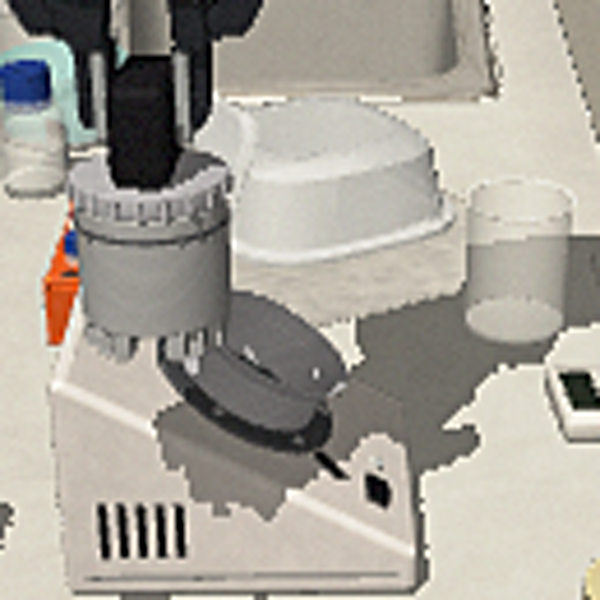

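Request:
step_arm(
  plan=[
    [0.2,0,0.5,-4,0],
    [0.2,0,0.5,-7,0],
    [0.2,0,0.5,-9.3,0],
    [0.2,0,0.5,-9.3,0],
    [0.2,0,0.5,-9.3,0],
  ],
)

```text
clock: 9.8
tool_pos: [0.599, 0.3129, 0.1598]
ee_rot: [2.22, 0.002, -2.221]
contact_force: [-0.3, 0.3, -2.5]
gripper_width: 0.276
```

```bash
python3 look.py c7
```

```text
9.8 [0.599  0.3129 0.1598] jaw yaw -179.9 tilt -1.0 F [-0.3  0.3 -2.5] w 0.27555332844742936
```

View pics/c7.png

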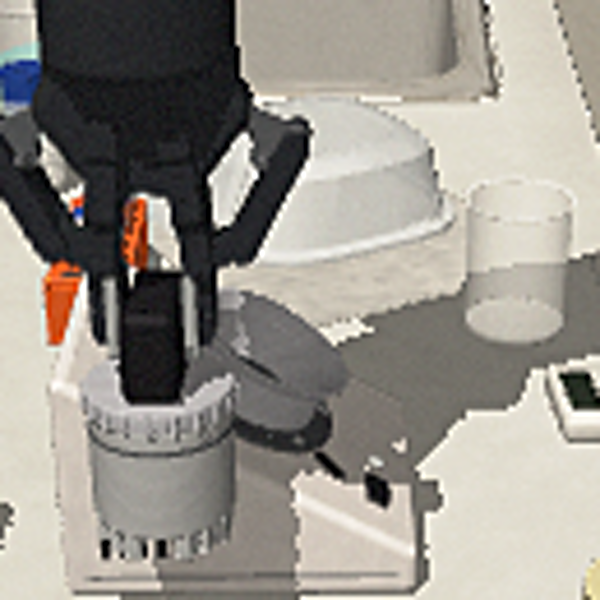

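Request:
step_arm(
  plan=[
    [0.2,0,-0.8,0,0],
    [0.2,0,-1.6,0,0],
    [0.2,0,-2.4,0.2,0],
    [0.2,0,-3.2,0.3,0],
    [0.2,0,-3.2,0.3,0],
  ],
)

```text
clock: 10.35
tool_pos: [0.5996, 0.2801, 0.1633]
ee_rot: [2.223, 0.002, -2.22]
contact_force: [0.1, 2.8, -1.0]
gripper_width: 0.275
```

```bash
python3 look.py c8
```

```text
10.35 [0.5996 0.2801 0.1633] jaw yaw -179.9 tilt -1.0 F [ 0.1  2.8 -1. ] w 0.2746987430942124
```

View pics/c8.png

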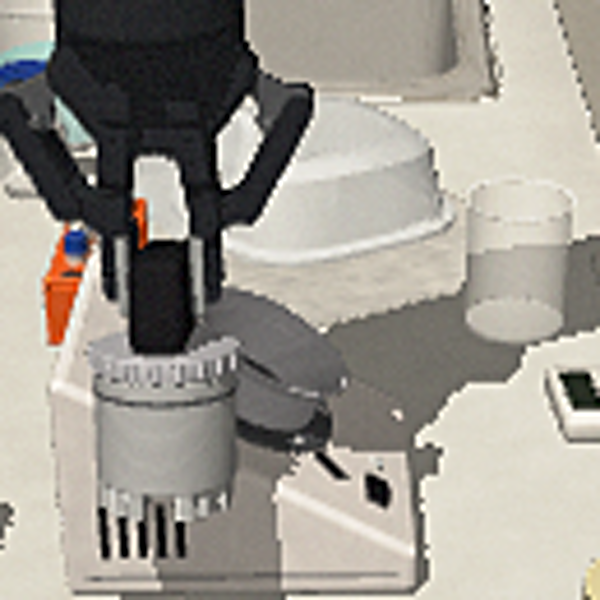

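Request:
step_arm(
  plan=[
    [0.2,0,-0.8,0.1,0],
    [0.2,0,-1.6,0.1,0],
    [0.2,0,-2.4,0.1,0],
    [0.2,0,-2.7,0.1,0],
    [0.2,0,-2.7,0.1,0],
  ],
)

```text
clock: 10.9
tool_pos: [0.5987, 0.2533, 0.1632]
ee_rot: [2.22, 0.001, -2.221]
contact_force: [0.2, 2.9, -2.4]
gripper_width: 0.276
```

```bash
python3 look.py c9
cat > fitax.py <<'E'
# jar axis from side depth: fit cylinder r=.031 (body) / plane of plate
from h import *
import sys
from scipy.optimize import least_squares
tag=sys.argv[1]; c0=np.array(eval(sys.argv[2])); a0=np.array(eval(sys.argv[3]))  # pivot guess, axis guess
d=np.load(tag+'_side.npy'); im=np.load(tag+'_sideim.npy').astype(int); P=cloud('side',d).reshape(-1,3); C=im.reshape(-1,3)
a=a0/np.linalg.norm(a0)
c=c0
def sel(c,a,tol):
    q=P-c; h=q@a; r=np.linalg.norm(q-np.outer(h,a),axis=1)
    sat=C.max(1)-C.min(1)
    return (h>-.088)&(h<-.045)&(abs(r-.031)<tol)&(C.max(1)>50)&(sat<40)
for tol in (.012,.008,.005,.004,.004):
    m=sel(c,a,tol); q=P[m]
    t1=np.cross(a,[1,0.1,0]);t1/=np.linalg.norm(t1);t2=np.cross(a,t1)
    def f(x):
        aa=a+x[0]*t1+x[1]*t2; aa/=np.linalg.norm(aa); cc=c+x[2]*t1+x[3]*t2; w=q-cc; return np.linalg.norm(w-np.outer(w@aa,aa),axis=1)-.031
    s=least_squares(f,np.zeros(4),loss='soft_l1',f_scale=.002); x=s.x
    c=c+x[2]*t1+x[3]*t2; a=a+x[0]*t1+x[1]*t2; a/=np.linalg.norm(a)
print(m.sum(),'axis',a.round(3),'tilt',np.degrees(np.arccos(a[2])).round(1),'dir',np.degrees(np.arctan2(a[1],a[0])).round(1),'pt',c.round(4),'rms',np.sqrt((s.fun**2).mean()).round(4))
print('angle to socket n',np.degrees(np.arccos(a@n_)).round(1))
E
python3 fitax.py c9 "[.6,.253,.184]" "[0,-.5,.866]"; python3 fitax.py c9 "[.6,.253,.184]" "[0,-.3,.9]"
```

```text
10.9 [0.5987 0.2533 0.1632] jaw yaw -179.9 tilt -1.0 F [ 0.2  2.9 -2.4] w 0.2764570633436748
657 axis [ 0.002 -0.482  0.876] tilt 28.8 dir -89.8 pt [0.5994 0.2546 0.1849] rms 0.001
angle to socket n 39.9
670 axis [-0.003 -0.466  0.885] tilt 27.8 dir -90.3 pt [0.5991 0.2534 0.1897] rms 0.0011
angle to socket n 39.1
```

View pics/c9.png

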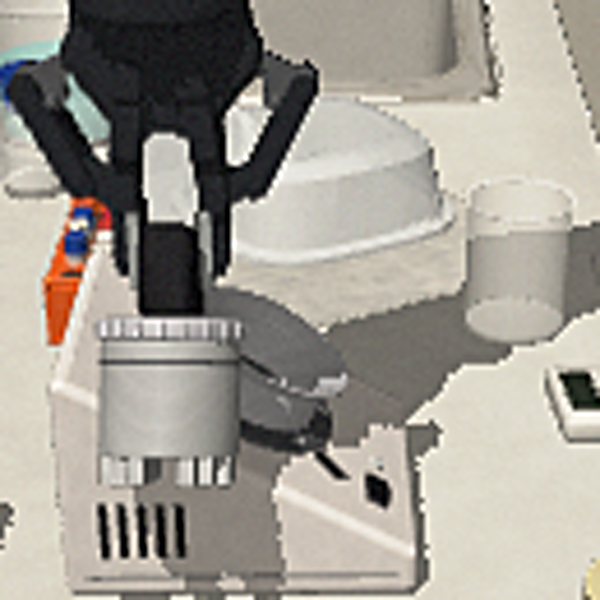

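Request:
step_arm(
  plan=[
    [0.2,0,-0.4,0,0],
    [0.2,0,-0.4,0,0],
    [0.2,0,-0.4,4,0],
    [0.2,0,-0.4,9,0],
    [0.2,-3,-2.5,9,-8],
    [0.2,-6.5,-4.5,9,-16],
    [0.2,-10,-6.3,9,-24],
    [0.2,-10,-6.3,9,-32],
    [0.2,-10,-6.3,9,-40],
    [0.2,-10,-6.3,9,-48],
  ],
)

```text
clock: 11.95
tool_pos: [0.4987, 0.1899, 0.2534]
ee_rot: [-1.724, 0.773, 1.722]
contact_force: [0.7, 0.3, -2.1]
gripper_width: 0.277
```

Request:
step_arm(
  plan=[
    [0.2,0,0,0,-8],
    [0.2,0,0,0,-16],
    [0.2,0,0,0,-24],
    [0.2,0,0,0,-32],
    [0.2,0,0,-3,-32],
    [0.2,0,0,-4,-32],
    [0.2,0,0,-4,-32],
    [0.2,0,0,-4,-32],
  ],
)

```text
clock: 12.75
tool_pos: [0.4991, 0.1907, 0.2138]
ee_rot: [-1.339, 1.121, 1.338]
contact_force: [-0.3, 0.4, -2.9]
gripper_width: 0.275
```

```bash
python3 look.py d1;  python3 fitax.py d1 "[.4985,.190,.233]" "[-.5,-.06,.866]"
```

```text
12.75 [0.4991 0.1907 0.2138] jaw yaw 100.1 tilt -1.0 F [-0.3  0.4 -2.9] w 0.2752544499453949
546 axis [-0.47  -0.09   0.878] tilt 28.6 dir -169.2 pt [0.5011 0.1916 0.2346] rms 0.001
angle to socket n 4.4
```

View pics/d1.png

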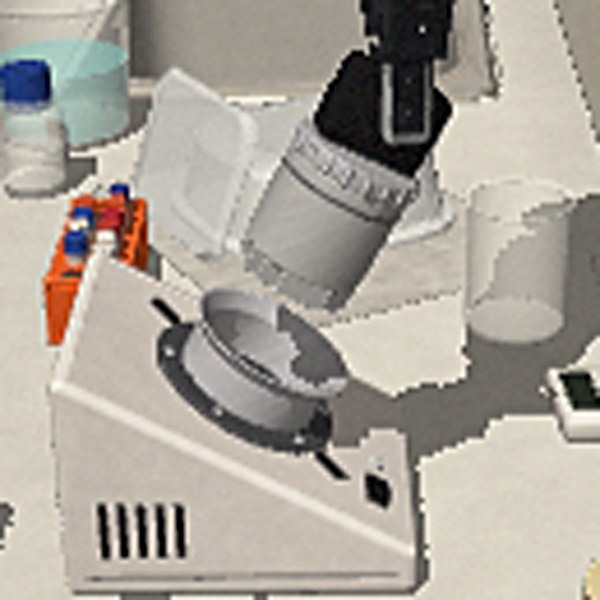

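Request:
step_arm(
  plan=[
    [0.2,0.6,-0.5,-1,0],
    [0.2,0.6,-0.5,-2,0],
    [0.2,0.6,-0.5,-2.9,0],
    [0.2,0.6,-0.5,-2.9,0],
    [0.2,0.6,-0.5,-2.9,0],
  ],
)

```text
clock: 13.3
tool_pos: [0.5047, 0.1859, 0.184]
ee_rot: [-1.338, 1.121, 1.339]
contact_force: [0.4, 0.4, -2.5]
gripper_width: 0.276
```

```bash
python3 look.py d2;  python3 fitax.py d2 "[.505,.186,.204]" "[-.5,-.06,.866]"
```

```text
13.3 [0.5047 0.1859 0.184 ] jaw yaw 100.1 tilt -1.0 F [ 0.4  0.4 -2.5] w 0.2760956774708377
510 axis [-0.478 -0.082  0.874] tilt 29.0 dir -170.2 pt [0.506  0.1872 0.2047] rms 0.001
angle to socket n 3.9
```

View pics/d2.png

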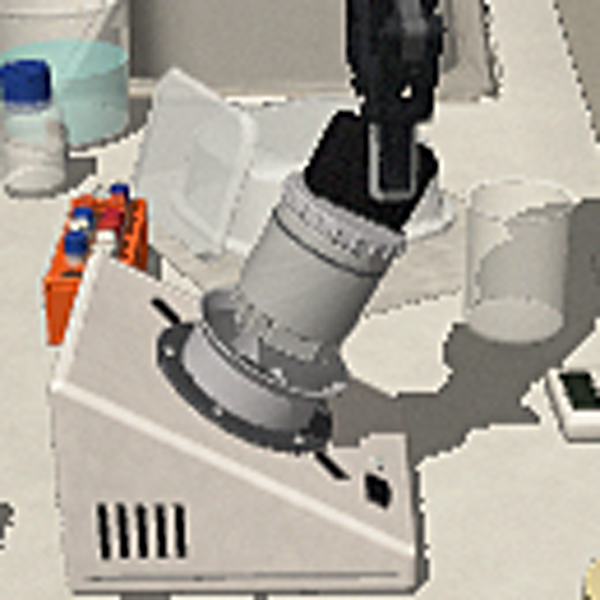

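Request:
step_arm(
  plan=[
    [0.2,0.25,0,-0.43,0],
    [0.2,0.5,0.1,-0.87,0],
    [0.2,0.75,0.2,-1.3,0],
    [0.2,1.0,0.3,-1.73,0],
    [0.2,1.0,0.3,-1.73,0],
  ],
)

```text
clock: 13.85
tool_pos: [0.515, 0.1885, 0.1661]
ee_rot: [-1.338, 1.122, 1.338]
contact_force: [-0.0, -2.5, -5.1]
gripper_width: 0.276
```

```bash
python3 look.py d3;  python3 fitax.py d3 "[.515,.188,.187]" "[-.5,-.06,.866]"
```

```text
13.85 [0.515  0.1885 0.1661] jaw yaw 100.1 tilt -1.0 F [-0.  -2.5 -5.1] w 0.2764883030432069
493 axis [-0.466 -0.086  0.881] tilt 28.3 dir -169.6 pt [0.5166 0.1891 0.188 ] rms 0.0011
angle to socket n 4.4
```

View pics/d3.png

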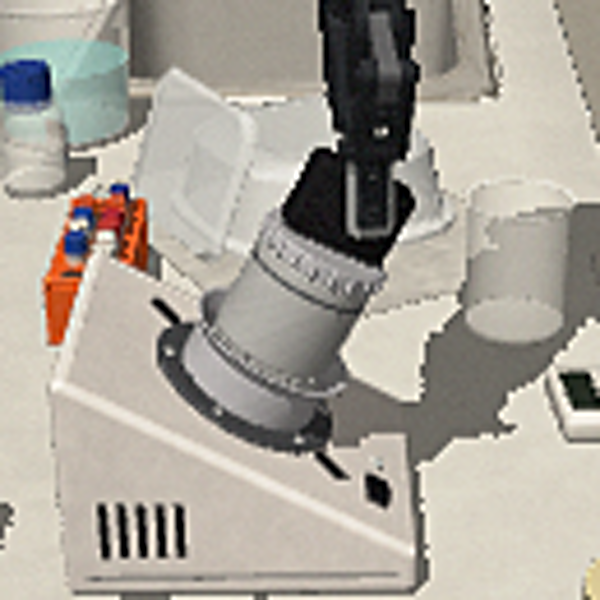

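Request:
step_arm(
  plan=[
    [0.2,0,-0.2,0,-3],
    [0.2,0.2,-0.2,-0.35,-3],
    [0.2,0.4,-0.2,-0.7,-3],
    [0.2,0.4,-0.2,-0.7,-3],
  ],
)

```text
clock: 14.3
tool_pos: [0.519, 0.1871, 0.1594]
ee_rot: [-1.301, 1.148, 1.302]
contact_force: [-0.1, 1.1, -3.2]
gripper_width: 0.272
```

```bash
python3 look.py d4;  python3 fitax.py d4 "[.519,.186,.179]" "[-.5,-.06,.866]"
```

```text
14.3 [0.519  0.1871 0.1594] jaw yaw 97.2 tilt -1.0 F [-0.1  1.1 -3.2] w 0.27172745254772146
487 axis [-0.47  -0.063  0.88 ] tilt 28.3 dir -172.4 pt [0.5212 0.1879 0.1804] rms 0.001
angle to socket n 3.2
```

Request:
step_arm(
  plan=[
    [0.2,0.15,0,-0.26,0],
    [0.2,0.25,0,-0.43,0],
    [0.2,0.25,0,-0.43,0],
  ],
)

```text
clock: 14.65
tool_pos: [0.5215, 0.187, 0.1554]
ee_rot: [-1.3, 1.148, 1.301]
contact_force: [-0.2, 0.2, -3.5]
gripper_width: 0.275
```

```bash
python3 look.py d5;  python3 fitax.py d5 "[.521,.186,.174]" "[-.5,-.06,.866]"
```

```text
14.65 [0.5215 0.187  0.1554] jaw yaw 97.1 tilt -1.0 F [-0.2  0.2 -3.5] w 0.2747930825207855
483 axis [-0.48  -0.063  0.875] tilt 28.9 dir -172.5 pt [0.5234 0.1878 0.1756] rms 0.0011
angle to socket n 2.9
```

View pics/d5.png

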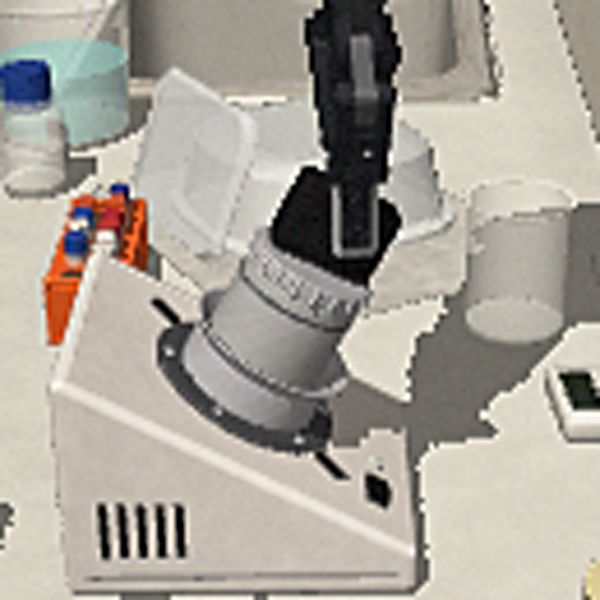

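Request:
step_arm(
  plan=[
    [0.2,0.15,0,-0.26,0],
    [0.2,0.2,0,-0.35,0],
    [0.2,0.2,0,-0.35,0],
  ],
)

```text
clock: 15.0
tool_pos: [0.5235, 0.187, 0.152]
ee_rot: [-1.3, 1.148, 1.301]
contact_force: [-0.3, 1.3, -3.9]
gripper_width: 0.278
```

Request:
step_arm(
  plan=[
    [0.2,0.1,0,-0.17,0],
    [0.2,0.15,0,-0.26,0],
    [0.2,0.15,0,-0.26,0],
  ],
)

```text
clock: 15.3
tool_pos: [0.5238, 0.1874, 0.1508]
ee_rot: [-1.299, 1.148, 1.302]
contact_force: [-11.8, 2.0, 13.7]
gripper_width: 0.276
```

```bash
python3 look.py d6;  python3 fitax.py d6 "[.524,.186,.168]" "[-.5,-.06,.866]"
```

```text
15.3 [0.5238 0.1874 0.1508] jaw yaw 97.2 tilt -1.0 F [-11.8   2.   13.7] w 0.27571867632256025
429 axis [-0.48  -0.066  0.875] tilt 29.0 dir -172.2 pt [0.5259 0.1878 0.171 ] rms 0.0011
angle to socket n 3.0
```

View pics/d6.png

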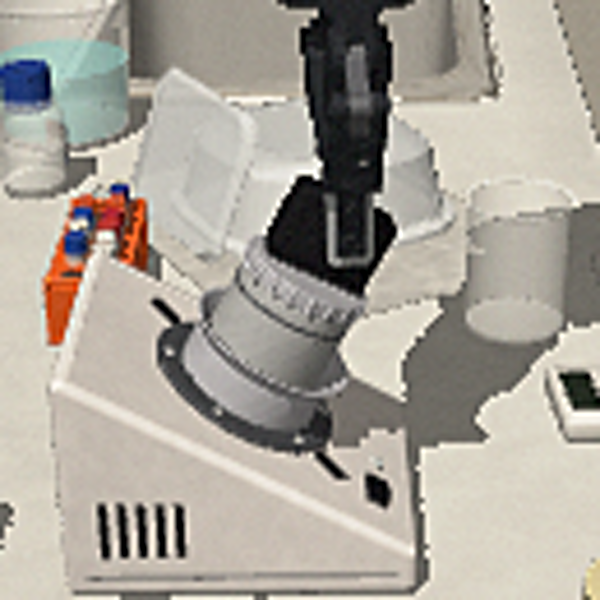

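```bash
cat > ht.py <<'E'
from h import *
import sys
Fs=np.array([.576,.1962,.078])
d=np.load(sys.argv[1]+'_side.npy'); q=cloud('side',d).reshape(-1,3)-Fs; im=np.load(sys.argv[1]+'_sideim.npy').reshape(-1,3).astype(int)
l=np.c_[q@xs,q@ys,q@n_]; r=np.hypot(l[:,0],l[:,1])
sl=(abs(l[:,2])<.012)&(r>.06)&(abs(l[:,0])<.08)&(abs(l[:,1])<.07)&(im.min(1)>120); print('slope n',np.median(l[sl,2]))
lid=(r<.033)&(r>.018)&(im.min(1)>90)&(l[:,2]>.055)&(l[:,2]<.1); h=np.histogram(l[lid,2],bins=np.arange(.055,.1,.002)); print(dict(zip(h[1].round(3),h[0])))
pl=(im.max(1)<60)&(r<.032)&(l[:,2]>.06)&(l[:,2]<.15); h=np.histogram(l[pl,2],bins=np.arange(.06,.15,.003)); print(dict(zip(h[1].round(3),h[0])))
rim=(r>.036)&(r<.046)&(l[:,2]>.015)&(l[:,2]<.045); print('rim',np.percentile(l[rim,2],[50,90,98]))
# plate direction: dark pts above lid
p=l[pl&(l[:,2]>.078)&(l[:,2]<.11)]
E
python3 ht.py d6; cp side0.npy z0_side.npy
python3 - <<'E'
import cv2,numpy as np; np.save('z0_sideim.npy',cv2.imread('pics/side0.png')[:,:,::-1])
E
python3 ht.py z0
```

```text
slope n -0.0006978537413812154
{np.float64(0.055): np.int64(18), np.float64(0.057): np.int64(23), np.float64(0.059): np.int64(15), np.float64(0.061): np.int64(15), np.float64(0.063): np.int64(10), np.float64(0.065): np.int64(22), np.float64(0.067): np.int64(21), np.float64(0.069): np.int64(25), np.float64(0.071): np.int64(53), np.float64(0.073): np.int64(24), np.float64(0.075): np.int64(0), np.float64(0.077): np.int64(0), np.float64(0.079): np.int64(0), np.float64(0.081): np.int64(0), np.float64(0.083): np.int64(0), np.float64(0.085): np.int64(0), np.float64(0.087): np.int64(0), np.float64(0.089): np.int64(1), np.float64(0.091): np.int64(0), np.float64(0.093): np.int64(0), np.float64(0.095): np.int64(1), np.float64(0.097): np.int64(0)}
{np.float64(0.06): np.int64(0), np.float64(0.063): np.int64(1), np.float64(0.066): np.int64(0), np.float64(0.069): np.int64(0), np.float64(0.072): np.int64(7), np.float64(0.075): np.int64(21), np.float64(0.078): np.int64(35), np.float64(0.081): np.int64(27), np.float64(0.084): np.int64(26), np.float64(0.087): np.int64(24), np.float64(0.09): np.int64(21
[... 1626 characters left out ...]
64(0.084): np.int64(0), np.float64(0.087): np.int64(0), np.float64(0.09): np.int64(0), np.float64(0.093): np.int64(0), np.float64(0.096): np.int64(0), np.float64(0.099): np.int64(0), np.float64(0.102): np.int64(0), np.float64(0.105): np.int64(0), np.float64(0.108): np.int64(0), np.float64(0.111): np.int64(0), np.float64(0.114): np.int64(0), np.float64(0.117): np.int64(0), np.float64(0.12): np.int64(0), np.float64(0.123): np.int64(0), np.float64(0.126): np.int64(0), np.float64(0.129): np.int64(0), np.float64(0.132): np.int64(0), np.float64(0.135): np.int64(0), np.float64(0.138): np.int64(0), np.float64(0.141): np.int64(0), np.float64(0.144): np.int64(0)}
rim [0.02822398 0.03113192 0.03192109]
```

Request:
step_arm(
  plan=[
    [0.2,-0.15,0,0.2,0],
    [0.2,-0.15,0,0.2,0],
    [0.2,-0.15,0,0.2,0],
    [0.2,-0.15,0,0.2,-4],
    [0.2,-0.15,0,0.2,-8],
    [0.2,-0.15,0,0.2,-12],
    [0.2,-0.15,0,0.2,-12],
  ],
  squeeze=20,
)

```text
clock: 16.05
tool_pos: [0.5234, 0.1907, 0.1519]
ee_rot: [-1.141, 1.242, 1.151]
contact_force: [-3.7, 16.2, 0.3]
gripper_width: 0.275
```

```bash
python3 look.py e1;  python3 fitax.py e1 "[.524,.186,.168]" "[-.5,-.02,.866]"; python3 ht.py e1 | head -2; python3 -c "
from workcell import ctrl;print(ctrl.state()['torque'],ctrl.state()['contact_force'])"
```

```text
16.05 [0.5234 0.1907 0.1519] jaw yaw 85.2 tilt -1.0 F [-3.7 16.2  0.3] w 0.27526882161495514
396 axis [-0.485 -0.009  0.874] tilt 29.0 dir -178.9 pt [0.5261 0.1918 0.1698] rms 0.0011
angle to socket n 1.2
slope n -0.0006976503381809526
{np.float64(0.055): np.int64(17), np.float64(0.057): np.int64(20), np.float64(0.059): np.int64(22), np.float64(0.061): np.int64(8), np.float64(0.063): np.int64(13), np.float64(0.065): np.int64(19), np.float64(0.067): np.int64(15), np.float64(0.069): np.int64(23), np.float64(0.071): np.int64(64), np.float64(0.073): np.int64(16), np.float64(0.075): np.int64(0), np.float64(0.077): np.int64(0), np.float64(0.079): np.int64(0), np.float64(0.081): np.int64(0), np.float64(0.083): np.int64(0), np.float64(0.085): np.int64(0), np.float64(0.087): np.int64(0), np.float64(0.089): np.int64(0), np.float64(0.091): np.int64(0), np.float64(0.093): np.int64(2), np.float64(0.095): np.int64(3), np.float64(0.097): np.int64(1)}
[4.35265106 0.86971084 0.9129432 ] [-4.37767694 14.81199225 -0.37127252]
```

View pics/e1.png

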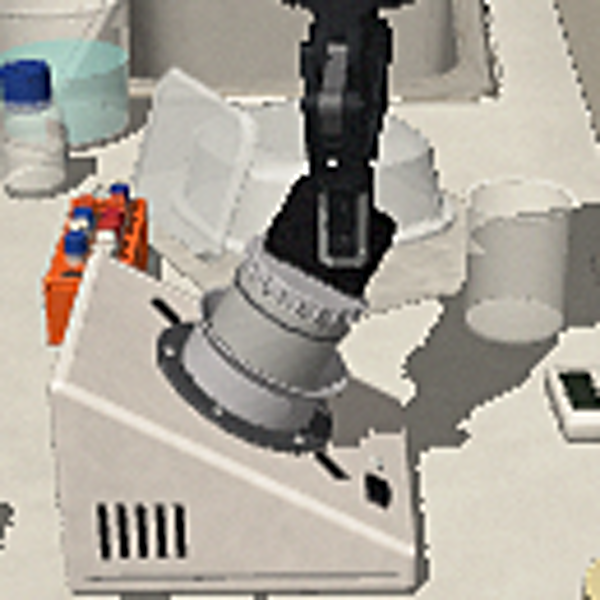

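Request:
step_arm(
  plan=[
    [0.2,0,0.35,0,0],
    [0.2,0,0.4,0,-4],
    [0.2,0,0.4,0,-8],
    [0.2,0,0.4,0,-12],
    [0.2,0,0.4,0,-12],
  ],
  squeeze=20,
)

```text
clock: 16.6
tool_pos: [0.5238, 0.1961, 0.1528]
ee_rot: [-0.984, 1.326, 0.997]
contact_force: [-6.3, 20.0, 6.4]
gripper_width: 0.274
```

```bash
python3 look.py e2;  python3 fitax.py e2 "[.524,.190,.168]" "[-.5,-.02,.866]"; python3 ht.py e2 | head -2|cut -c 1-420; python3 -c "
from workcell import ctrl;print(ctrl.state()['torque'],ctrl.state()['contact_force'])"
```

```text
16.6 [0.5238 0.1961 0.1528] jaw yaw 73.3 tilt -0.9999 F [-6.3 20.   6.4] w 0.27394687134992296
402 axis [-0.512  0.013  0.859] tilt 30.8 dir 178.5 pt [0.5241 0.1948 0.1704] rms 0.0013
angle to socket n 2.1
slope n -0.0007009074760744474
{np.float64(0.055): np.int64(17), np.float64(0.057): np.int64(17), np.float64(0.059): np.int64(13), np.float64(0.061): np.int64(4), np.float64(0.063): np.int64(6), np.float64(0.065): np.int64(8), np.float64(0.067): np.int64(13), np.float64(0.069): np.int64(33), np.float64(0.071): np.int64(61), np.float64(0.073): np.int64(1), np.float64(0.075): np.int64(0), np.float64(0.077): np.int64(0), np.float64(0.079): np.int64(0
[5.86128798 1.07397724 1.37101522] [-5.57669167 19.61708624  6.59493306]
```

View pics/e2.png

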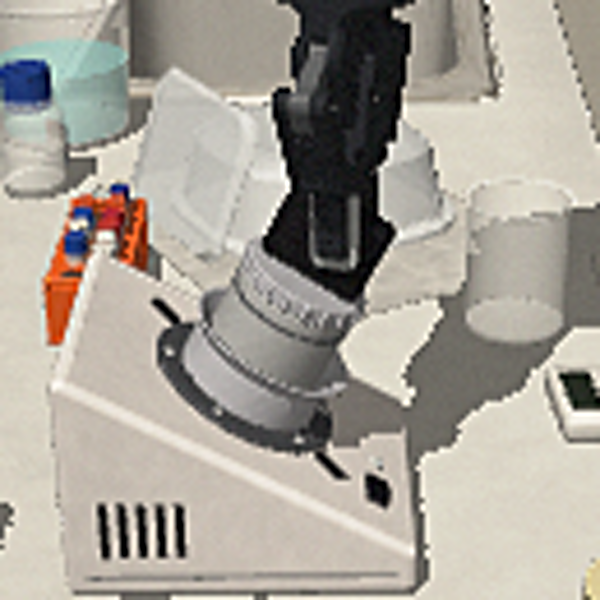

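Request:
step_arm(
  plan=[
    [0.36,0,0,0,0],
    [0.36,0,-0.1,0,0],
    [0.36,0,-0.1,0,-5],
    [0.36,0,-0.1,0,-10],
    [0.36,0,-0.1,0,-15],
    [0.36,0,-0.1,0,-20],
    [0.36,0,-0.1,0,-20],
  ],
  squeeze=20,
)

```text
clock: 17.35
tool_pos: [0.5246, 0.1922, 0.153]
ee_rot: [-0.719, 1.442, 0.725]
contact_force: [-4.3, 10.4, 9.9]
gripper_width: 0.36
```

```bash
python3 look.py e3;  python3 fitax.py e3 "[.524,.190,.168]" "[-.5,-.02,.866]"; python3 ht.py e3 | head -2|cut -c 1-420; python3 -c "
from workcell import ctrl;print(ctrl.state()['torque'],ctrl.state()['contact_force'])"
```

```text
17.35 [0.5246 0.1922 0.153 ] jaw yaw 53.1 tilt -1.0 F [-4.3 10.4  9.9] w 0.35952466762329865
415 axis [-0.496 -0.03   0.868] tilt 29.8 dir -176.5 pt [0.5237 0.1915 0.1702] rms 0.001
angle to socket n 0.8
slope n -0.0006983006686326329
{np.float64(0.055): np.int64(23), np.float64(0.057): np.int64(20), np.float64(0.059): np.int64(20), np.float64(0.061): np.int64(7), np.float64(0.063): np.int64(16), np.float64(0.065): np.int64(17), np.float64(0.067): np.int64(21), np.float64(0.069): np.int64(38), np.float64(0.071): np.int64(65), np.float64(0.073): np.int64(1), np.float64(0.075): np.int64(0), np.float64(0.077): np.int64(0), np.float64(0.079): np.int64
[2.75183048 0.329557   0.72218003] [-3.31286355  9.70746384 10.48678562]
```

View pics/e3.png

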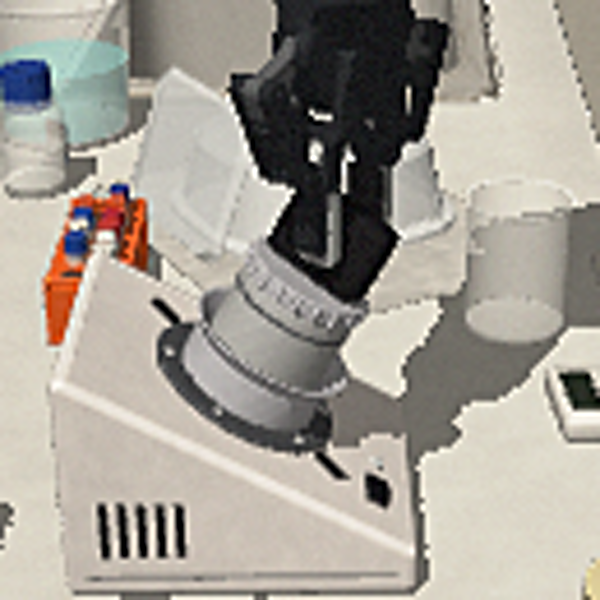

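Request:
step_arm(
  plan=[
    [0.36,0,0,0.3,-4],
    [0.36,0,0,0.4,-8],
    [0.36,0,0,0.4,-12],
    [0.36,0,0,0.4,-16],
    [0.36,0,0,0.4,-16],
  ],
)

```text
clock: 17.9
tool_pos: [0.5254, 0.1931, 0.1563]
ee_rot: [-0.504, 1.505, 0.512]
contact_force: [4.0, 15.1, -2.3]
gripper_width: 0.365
```

```bash
python3 look.py e4;  python3 fitax.py e4 "[.524,.190,.168]" "[-.5,-.02,.866]"; python3 ht.py e4 | head -2|cut -c 1-420; python3 -c "
from workcell import ctrl;print(ctrl.state()['torque'],ctrl.state()['contact_force'])"
```

```text
17.9 [0.5254 0.1931 0.1563] jaw yaw 37.2 tilt -1.0 F [ 4.  15.1 -2.3] w 0.3653160367606145
423 axis [-0.464 -0.036  0.885] tilt 27.7 dir -175.6 pt [0.526  0.191  0.1719] rms 0.0011
angle to socket n 2.5
slope n -0.0007086657481404719
{np.float64(0.055): np.int64(21), np.float64(0.057): np.int64(20), np.float64(0.059): np.int64(20), np.float64(0.061): np.int64(12), np.float64(0.063): np.int64(13), np.float64(0.065): np.int64(18), np.float64(0.067): np.int64(18), np.float64(0.069): np.int64(32), np.float64(0.071): np.int64(75), np.float64(0.073): np.int64(15), np.float64(0.075): np.int64(0), np.float64(0.077): np.int64(0), np.float64(0.079): np.int
[ 3.70787716 -0.82328134  1.98372112] [ 3.53980895 14.85256312 -2.09257284]
```

View pics/e4.png

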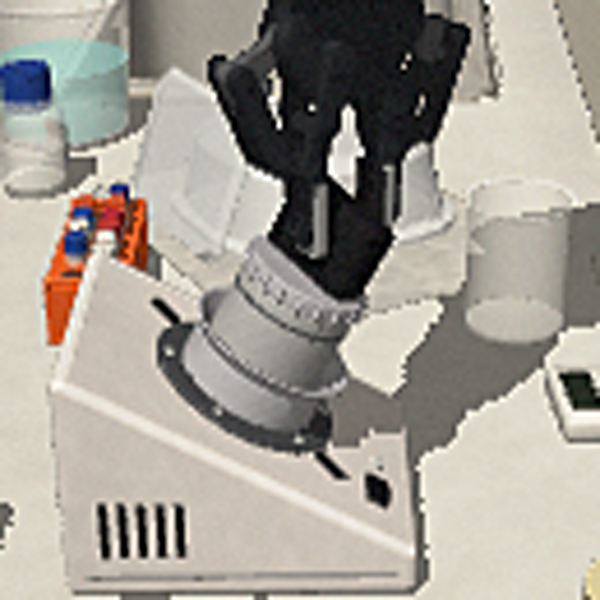

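Request:
step_arm(
  plan=[
    [0.36,0,0,0,5],
    [0.6,0,0,0,10],
    [0.7,0,0,0,15],
    [0.7,0,0,0.5,15],
    [0.7,0,0,4,15],
    [0.7,0,0,8,15],
    [0.7,-3,-4,10,15],
    [0.7,-7,-8,10,15],
    [0.7,-10,-12,10,15],
    [0.7,-14,-16,10,15],
  ],
)

```text
clock: 18.95
tool_pos: [0.3942, 0.0403, 0.2561]
ee_rot: [-0.709, 1.451, 0.706]
contact_force: [0.7, -1.0, 0.0]
gripper_width: 0.698
```

Request:
step_arm(
  plan=[
    [0.7,-3,-4,0,0],
    [0.7,-6,-8,0,0],
    [0.7,-6,-8,0,0],
  ],
)

```text
clock: 19.25
tool_pos: [0.3323, -0.0422, 0.2561]
ee_rot: [-0.703, 1.455, 0.7]
contact_force: [-0.7, 0.2, 0.5]
gripper_width: 0.697
```

```bash
cat > lt.py <<'E'
from h import *
import sys
tag=sys.argv[1]
im,d=ctrl.snapshot('top'); np.save(tag+'t.npy',d); a=cv2.resize(im[130:230,190:290],(600,600),interpolation=cv2.INTER_CUBIC); cv2.imwrite(f'pics/{tag}t.png',a[:,:,::-1])
for F_,n in ((np.array([.573,.1935,.077]),'top'),):
    q=cloud('top',d).reshape(-1,3)-F_; l=np.c_[q@xs,q@ys,q@n_]; i=im.reshape(-1,3).astype(int)
    m=(l[:,2]>.095)&(l[:,2]<.125)&(np.hypot(l[:,0],l[:,1])<.04)&(i.max(1)<90); r=cv2.minAreaRect(l[m][:,:2].astype(np.float32)); print(m.sum(),r,'top n',np.percentile(l[m,2],[50,95]))
    m=(l[:,2]>.107)&(l[:,2]<.125)&(np.hypot(l[:,0],l[:,1])<.04)&(i.max(1)<90); k=l[m][:,:2]; v=np.linalg.svd(k-k.mean(0))[2][0]; print('plate phi',np.arctan(v[1]/v[0]),m.sum(),k.mean(0))
E
python3 lt.py f1; python3 look.py f1; python3 fitax.py f1 "[.524,.190,.168]" "[-.5,-.02,.866]"; python3 ht.py f1 | head -2|cut -c 1-420
```

```text
277 ((-0.0012766430154442787, -0.00034449249505996704), (0.024475710466504097, 0.052810508757829666), 52.64795684814453) top n [0.11169984 0.11424596]
plate phi -0.6547202122901183 240 [-7.17358318e-04 -2.57197498e-06]
19.3 [ 0.334  -0.0406  0.2563] jaw yaw 51.6 tilt -1.0 F [ 1.   0.5 -0.2] w 0.6956704057066583
419 axis [-0.476 -0.041  0.878] tilt 28.6 dir -175.0 pt [0.5219 0.1921 0.1698] rms 0.0012
angle to socket n 2.0
slope n -0.0007025740615835572
{np.float64(0.055): np.int64(25), np.float64(0.057): np.int64(15), np.float64(0.059): np.int64(18), np.float64(0.061): np.int64(9), np.float64(0.063): np.int64(15), np.float64(0.065): np.int64(22), np.float64(0.067): np.int64(22), np.float64(0.069): np.int64(43), np.float64(0.071): np.int64(47), np.float64(0.073): np.int64(0), np.float64(0.075): np.int64(0), np.float64(0.077): np.int64(0), np.float64(0.079): np.int64
```

View pics/f1t.png

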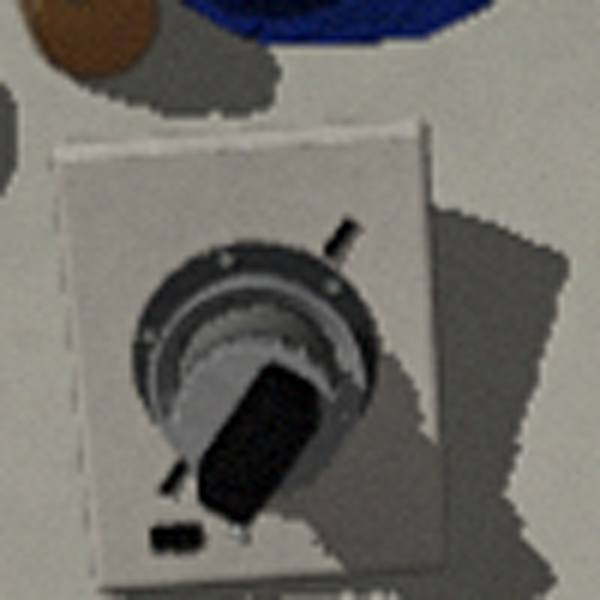

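View pics/f1.png

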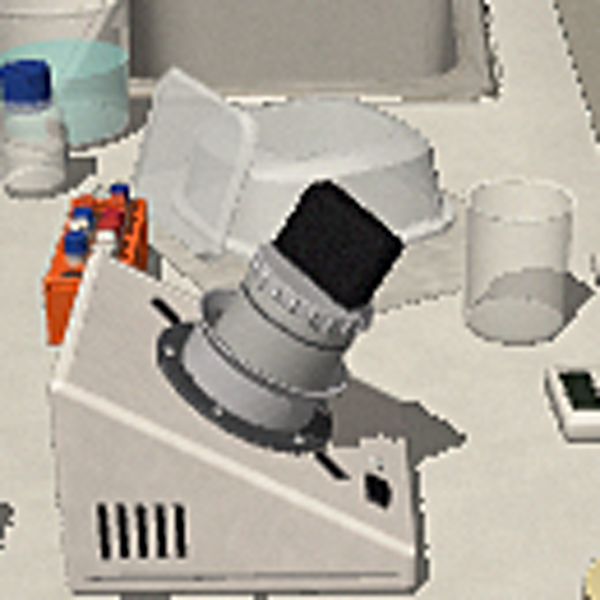

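Run:
```python
from h import *
im,d=ctrl.snapshot('side'); P=cloud('side',d)
for t in ['beaker_centre','bench_timer_centre','rack_centre']:
    for r in ctrl.masks_of('side',t)[:1]: print(t,r['extent'],np.nanmedian(P[r['region']],axis=0).round(3))
print(ctrl.state()['contact_force']); ctrl.close_job(); print(ctrl.state()['clock'])
```

```text
beaker_centre [200.3, 170.9, 24.7, 31.6] [ 0.701 -0.041  0.044]
bench_timer_centre [308.2, 208.6, 22.5, 23.0] [0.382 0.097 0.015]
rack_centre [200.3, 172.3, 24.1, 31.5] [ 0.701 -0.047  0.045]
[ 0.48206771 -0.35637374 -1.34805988]
the job is handed in; nothing more can be done
the job is handed in; nothing more can be done
```

The jar is in the collar on the drive bar, turned clockwise to where the handle lines up with the marks, and released. The job was handed in at about 19.5 s; no verdict is reported.

**What I did:** The moves cannot tilt the tool. So I gripped the plate lightly and leaned the jar against the wedge's left top edge, which pivoted it to about 29° in the jaws. I then lowered it down the slope's axis with its gap set near the bar, which I had measured at about +0.14 rad. It dropped home without searching. I turned it clockwise, first gripped and then with the jaws loosely round the plate, until the wrist torque rose sharply, then opened and backed off.

**Last checks:**

| Check | Measured | Needed |
|---|---|---|
| Handle angle about the slope's axis | -0.655 rad | -0.65 ± 0.2 rad |
| Lid top above the collar floor (side camera) | about 71 mm | 72 mm if home |
| Top of grip plate above the floor (top camera) | 112–114 mm | 113 mm if home |
| Tilt off square | about 2° (0.035 rad) | under 0.1 rad |
| Off-centre | about 1 mm | under 12 mm |

Nothing touched the gripper when I handed in.

**What went wrong or disagreed:**
- My first try at tilting the jar in the collar's flare slid out without turning it. The contact force was under 10 N.
- The two cameras differed by 3–4 mm.
- In the last look the network put the beaker on the rack. The earlier pictures show the beaker standing where it was, and timer and rack read as at the start.

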